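# Clip a print head into the sloped service cradle

## Task

Put the print head (the finned block on the long mounting plate, with a brass nozzle) into the sloped service cradle, nozzle end downhill: hold the spring gate back while you lay the plate on the bed, with the plate's lower end tucked under the fixed hook, and let the gate spring shut over its upper end. Do not force it, and leave the other things on the bench where they are.

Things in the scene. Friction and masses are not known exactly. Their poses are not given: they have to be found in the camera images.
- head: Print head, 0.28-0.56 kg, flat on the bench left or right of the cradle, nozzle roughly away from the robot. Steel mounting plate 130 x 60 x 6 mm; centred on it a finned block 90 x 44 x 50 mm (z 6-56), gripped across its 44 mm (y), with a fan on top to z 64. The plate's end tongues stand out 20 mm. Origin: centre of the plate's underside; x along the plate (nozzle at -x), z up.
- nozzle (a point): Tip of the head's brass nozzle: x = -65 mm, y = 0, z = 34 mm from the head's origin, along its axes. The nozzle is up to 16 mm thick and sticks out 20 mm from the block, over the lower tongue.
- cradle: Service cradle fixed to the bench: open aluminium stand, 230 x 110 mm, low end roughly away from the robot. Origin: on the bench, 75 mm below the bed's origin; z up, x level towards the high end.
- bed: The cradle's flat dark steel bed, sloping 30 degrees. Origin: on its surface, where the origin of the head belongs; x uphill, y across, z square out of the bed (a head lying right has these axes). Side guides 9 mm high, inner faces at y = +-34 mm, x = -62 to 62. Bed ends at x = -82 and 142 mm; 24 mm high spring post at x = 130-142.
- hook (a point): Tip of the fixed steel hook's lip at the bed's low end, underside: bed x = -56, y = 0, z = 9 mm. The hook is 70 mm wide; its lip is 5 mm thick (9 to 14 mm above the bed) and runs from x = -56 back to the stop face at x = -66 mm. The plate's lower tongue goes under it.
- gate (a joint): Spring gate: steel slider 56 mm wide at the bed's high end. 0 = shut, 0.035 m = fully back (uphill). Spring 2.3 N shut, plus 1.5 N per 10 mm. No chamfer: push it back, e.g. with the end of the head's plate. A level plate goes down between hook and gate with its centre at bed x = 9 to 22 mm (gate 22 to 35 mm back); the gate then springs over its upper tongue and nudges it downhill.
- gate_plate (a point): Middle of the downhill face of the gate's upright plate: bed x = 52 mm plus the gate's travel, y = 0, z = 25 mm. The plate stands 9 to 41 mm above the bed. Behind its foot a lip (9 to 15 mm above the bed) runs 14 mm uphill to the gate's block, which stops the plate's end. Axes as the bed's.
- spare: Bystander: a spare finned block, 90 x 44 x 64 mm high with fan, without tongues or nozzle, on the other side of the cradle. Origin: centre of its underside.
- spool: Bystander: filament spool lying flat, 160 mm across, 60 mm high, far right. Origin: centre of its underside.
- motor: Bystander: stepper motor, 42 x 42 x 50 mm, shaft upward to 72 mm, far left. Origin: centre of its underside.

How it is judged (in metres and radians):
On the way, in this order (a step that is already met when the one before it is completed fails the run):
1. the spring gate is pushed back at least 10 mm with the print head at the bed (value of joint gate above 0.01 m and distance between head and bed below 0.1 m), for 0.2 s.
2. the head lies in the cradle, nozzle downhill, with the gate shut over it (x of head in the frame of bed between -0.005 and 0.005 m and y of head in the frame of bed between -0.006 and 0.006 m and z of head in the frame of bed between -0.003 and 0.003 m and angle between the z axis of head and the z axis of bed, either way round below 0.06 rad and angle between the x axis of head and the x axis of bed, either way round below 0.12 rad and x of nozzle in the frame of bed below -0.05 m and value of joint gate below 0.005 m), for 0.2 s.
At the end, for the whole second after the job is handed in: The head lies flat in the cradle (within 5 mm along the bed, 6 mm across, 3 mm in height, 0.06 rad flat, 0.12 rad in line), nozzle at the downhill end, lower tongue under the hook; the gate is shut (within 5 mm) over the upper tongue; everything is released and at rest (all of step 2 and linear speed of head below 0.02 m/s and velocity of joint gate below 0.02 m/s and contact force between the fingers and head below 0.1 N); the robot touches nothing.
It fails at once if the spare block was moved more than 30 mm (distance of spare from where it was at the start of the episode above 0.03 m).
It fails at once if the spool was moved more than 30 mm (distance of spool from where it was at the start of the episode above 0.03 m).
It fails at once if the motor was moved more than 30 mm (distance of motor from where it was at the start of the episode above 0.03 m).
It fails at once if the head was forced against the cradle with more than 60 N (contact force between head and cradle above 60 N).
It also fails if it takes over 43 s, if anything falls off the work surface, if the arm or the gripper's body presses on something with over 40 N, if the wrist force passes 120 N, or if a joint passes its speed limit or range.

## Robot

A 6-joint arm with a two-finger parallel gripper is mounted at the origin on the work surface. World frame = base frame: x ahead of the robot, y to its left, z up, the work surface at z = 0. Lengths are in mm, angles in rad, forces in N, time in s.
With the tool pointing down it reaches from about 250 to 775 mm from the base axis. Payload 4 kg.
Tool frame: the origin (TCP) lies midway between the tips of the shut fingers; the grasp point (between the pads) lies 19 mm behind it (grip_point_offset is the distance from the TCP to the grasp point, in mm); z points along the fingers, y is the direction in which the jaws open and shut (so a half turn about z gives the same grasp; the last joint's range is limited). The gripper opens to 94 mm and grips with 3 to 60 N. Pads are 16 mm wide; open, the fingers measure 119 mm over their backs; the gripper's body (75 mm by 177 mm) begins 78 mm behind the grasp point.
Start: joints at [-1.318, 0.087, 1.371, -0, 1.684, -0.103], TCP at [191.586, -515.573, 205.506] pointing down, gripper open.
Joint ranges: [-3.1, 3.1], [-0.76, 2.03], [0.27, 2.55], [-1.08, 4.22], [0.17, 2.65], [-2.57, 2.57]. Speed limits (rad/s): [2.79, 2.79, 3.14, 3.14, 3.14, 3.14].

## Interface

Orientations are given as a unit quaternion [x, y, z, w].
In Python, from rig import * gives the robot as it stands.
- The arm moves only by the shell command python3 -m creep 'ROWS' [FORCE]. ROWS is JSON, a list of rows, each an object with "xyz": the shift along the tool's x, y, z in mm, a list of three; "turn": the turn, a rotation vector about the tool's x, y, z in rad, a list of three; "grip": the finger opening in mm, from 0 to 94. A call has 1 to 10 rows; each row is the pose to reach, as a shift and turn from the pose measured when the call began, along the tool's axes at that moment; what a row does not reach only later rows make up. A row lasts 1/10 s, in which the tool goes at most 50 mm and 8.59 degrees, less where a joint would pass 70% of its speed; a pose out of reach is approached as far as the arm can. A call with a gripper value outside its range is refused whole. The fingers move at their own pace and stop on an object; FORCE is the grip in N (left out, the last holds). Time passes only in rows, so rows that repeat a pose let the fingers close. It gives the time, the measured TCP pose, the force and the opening at its end, in the units of the state.
- get_state(): the state, without advancing time (a new reading comes with each control period).
- get_image(name): name is "scene" or "top" or "wrist"; returns a dict with "pixels" (420x560x3 uint8, blue, green, red), "range_z" (420x560 float32, mm along the optical axis (not along the pixel's ray), 0 where there is no reading), "fx", "fy", "cx", "cy" (pixels), "eye" and "attitude" of the camera in the world. Camera axes: x right, y down, z forward; pixel columns grow to the right and rows downward; lengths in mm; the calibration is good to about 2 mm. A picture is of the moment at which its call begins.
- job_done(): hands the job in, once; it reports no verdict.
Trained networks look in a picture, given as the dict that the camera call returned (one of the last four; its "shot" number tells which), for a name from the list of things; names that differ only in an ending like _2 or _b are one class to them, and where a whole thing is asked for, a point or a joint stands for the part that bears it (a point fixed in the world has none). Each returns a list of dicts, best first, with "score" (0 to 1); they miss things now and then, are a little off and sometimes report something else, mostly with a low value. They report only what shows in the picture. A call takes as long as a camera call.
- boxes_of(target, picture): "bbox" ([centre column, centre row, width, height] as shares, 0 to 1, of the picture: columns of its width, rows of its height, round what is visible of it).
- place_of(target, picture): "location" ([column, row] as shares, 0 to 1, of the picture: columns of its width, rows of its height: a listed point, or the origin of a listed thing).
The state is a dict: "clock": time; "joints": joint angles; "dq": joint speeds; "effort": joint torques, N m; "tool_pos": TCP position; "tcp_rot": TCP orientation; "force": force on the tool from outside, world axes, zero at the start; "moment": the same for the moment, N m; "width": finger opening in mm.
Only numpy, scipy, OpenCV 4.12 (cv2) and the standard library are available. Lean on these libraries where they do the work, as an engineer would, in place of code of your own. Each camera call takes 0.05 s, during which the arm holds its last target.

## Working session

There is one attempt and no reset: what is moved stays moved. The work goes in short steps, Python scripts to look and compute and a shell command to move; the robot and the scene stay as the last step left them, time stands still between calls to the robot, and variables do not carry over. Pictures are saved under pics/ and viewed, and the job is handed in when it is done.

```bash
ls; mkdir -p pics
cat > h.py <<'E'
from rig import *
import numpy as np, cv2
from scipy.spatial.transform import Rotation as R
def camR(im):
    a=np.array(im["attitude"],float)
    return R.from_quat(a).as_matrix() if a.size==4 else a.reshape(3,3)
def w(im,u,v,z=None):
    u=int(round(u));v=int(round(v))
    if z is None:
        p=im["range_z"][max(v-1,0):v+2,max(u-1,0):u+2]; p=p[p>0]; z=np.median(p) if p.size else np.nan
    c=np.array([(u-im["cx"])/im["fx"]*z,(v-im["cy"])/im["fy"]*z,z])
    return camR(im)@c+np.array(im["eye"])
def cloud(im):
    z=im["range_z"]; v,u=np.indices(z.shape)
    c=np.stack([(u-im["cx"])/im["fx"]*z,(v-im["cy"])/im["fy"]*z,z],-1)
    P=c@camR(im).T+np.array(im["eye"]); P[z<=0]=np.nan
    return P
def proj(im,p):
    c=camR(im).T@(np.array(p)-np.array(im["eye"]))
    return c[0]/c[2]*im["fx"]+im["cx"],c[1]/c[2]*im["fy"]+im["cy"]
E
python3 - <<'E'
from h import *
s=get_state();print(s)
for n in ["scene","top"]:
    im=get_image(n);cv2.imwrite(f"pics/{n}0.png",im["pixels"])
    print(n,im["eye"],im["attitude"],im["fx"],im["cx"],im["cy"])
    for t in ["head","nozzle","cradle","bed","hook","gate_plate","spare"]:
        for d in place_of(t,im)[:2]:
            u,v=d["location"][0]*560,d["location"][1]*420
            print(t,round(d["score"],2),round(u),round(v),w(im,u,v).round(1))
E
```

```text
pics
{'clock': 0.0, 'joints': array([-1.31810452e+00,  8.79492368e-02,  1.37223389e+00, -2.15248403e-05,
        1.68356449e+00, -1.03122322e-01]), 'dq': array([-0.00147999,  0.00127887, -0.000369  ,  0.00138333,  0.00081129,
       -0.0017771 ]), 'effort': array([ 7.88260422e-05, -3.40182245e+01, -3.02424824e+01,  7.17198174e-02,
        3.30691575e-02, -1.74865231e-04]), 'tool_pos': array([ 191.4374758 , -515.03888966,  204.31764072]), 'tcp_rot': array([ 9.84215876e-01,  1.76968780e-01, -9.11694126e-05, -1.07366884e-03]), 'force': array([ 1.01952184,  0.628364  , -0.18462753]), 'moment': array([-0.04996724,  0.01012687, -0.02443146]), 'width': 94.33976184268182}
scene [ 891.61836405 -397.72693605  864.65785699] [ 0.90481976  0.30537217 -0.10128325 -0.27890992] 393.9841845204997 279.1076425229038 203.33254132795324
head 0.98 296 144 [438.8 254.6  15.9]
nozzle 0.65 320 141 [479.1 321.9  -2.8]
cradle 0.66 265 220 [547.9 -23.3  57.8]
bed 0.91 262 205 [522.6  -2.2  75.1]
hook 0.91 277 228 [583.7 -22.3  54.9]
gate_plate 0.87 256 186 [487.2  20.2  99.6]
spare 0.67 165 280 [ 468.6 -277.4   56.1]
top [446.76534868 -18.02603996 936.43658501] [-0.6983031   0.71276768 -0.03245055  0.05728859] 391.13409839468073 278.7834638027978 213.63954995634404
head 0.71 170 273 [430.7 256.6  64.6]
nozzle 0.78 162 241 [506.4 297.5   0.9]
cradle 0.68 286 231 [517.8  -4.   79.3]
bed 0.61 284 227 [5.273e+02 4.000e-01 7.290e+01]
hook 0.61 293 209 [570.5 -20.6  48.4]
hook 0.45 286 227 [527.1  -4.1  73.3]
gate_plate 0.74 282 237 [501.    3.5 134.8]
gate_plate 0.6 288 232 [515.4  -8.4  79.8]
```

Run:
```python
import cv2
a=cv2.imread("pics/top0.png");b=cv2.imread("pics/scene0.png")
cv2.imwrite("pics/top0b.png",cv2.resize(a[130:350,100:393],(800,600),interpolation=2))
cv2.imwrite("pics/scene0b.png",cv2.resize(b[90:300,180:460],(800,600),interpolation=2))
```

```text
(no output)
```

View pics/top0b.png

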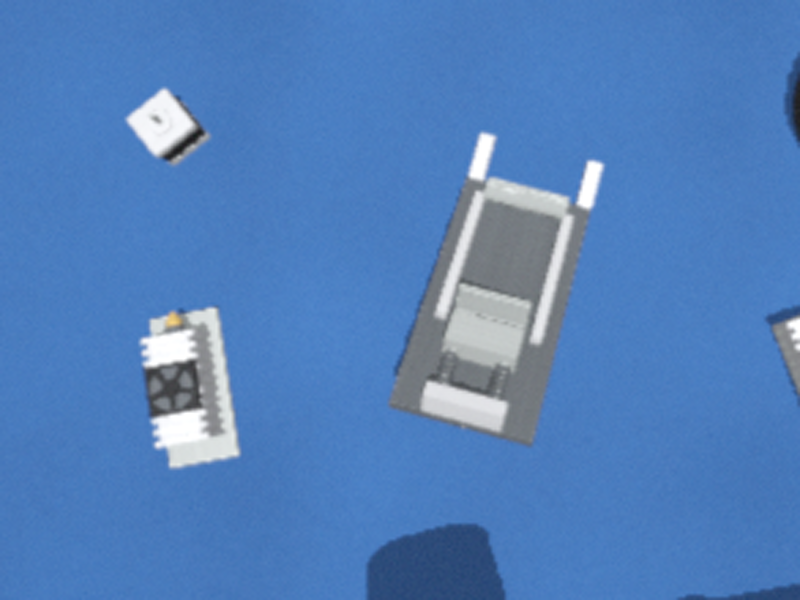

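View pics/scene0b.png

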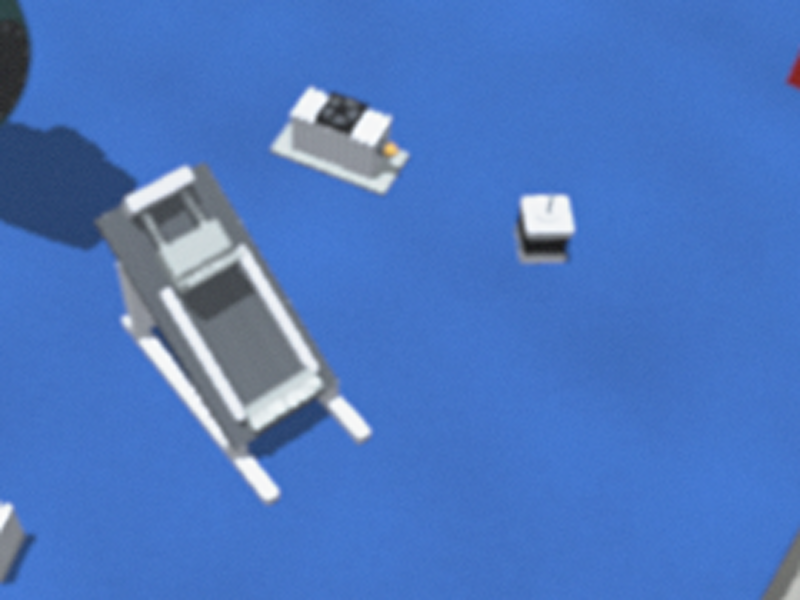

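View pics/top0.png

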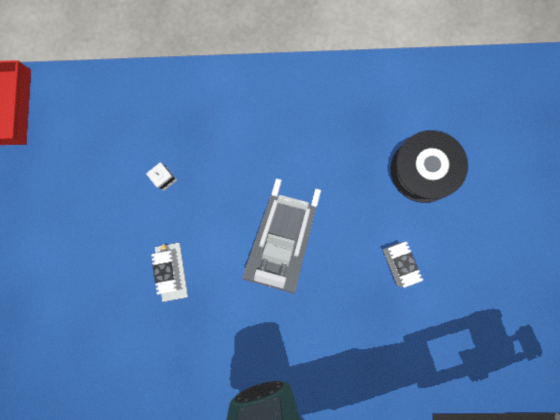

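Top view: head at (170,272), nozzle at (163,246) pointing away from the robot; cradle centred at (283,245), high end nearest the robot; spare at (403,265). Now measuring from the depth.

Run:
```python
from h import *
for n in ["top","scene"]:
    im=get_image(n);P=cloud(im).reshape(-1,3)
    print(n)
    tab=P[(abs(P[:,2])<15)&(P[:,0]>250)&(P[:,0]<400)&(abs(P[:,1]-130)<60)];print("table z",np.median(tab[:,2]))
    m=(abs(P[:,0]-435)<110)&(abs(P[:,1]-262)<80)
    for lo,hi in [(50,75),(3,70)]:
        q=P[m&(P[:,2]>lo)&(P[:,2]<hi)]
        r=cv2.minAreaRect(q[:,:2].astype(np.float32)); print("head",lo,hi,len(q),np.median(q[:,2]).round(1),r)
    # bed plane
    m=(abs(P[:,0]-520)<140)&(abs(P[:,1])<110)&(P[:,2]>15)&(P[:,2]<220)
    q=P[m];best=None;rng=np.random.default_rng(0)
    for _ in range(600):
        a=q[rng.choice(len(q),3,False)];nn=np.cross(a[1]-a[0],a[2]-a[0]);L=np.linalg.norm(nn)
        if L<50: continue
        nn/=L; nn*=np.sign(nn[2]); 
        if not .8<nn[2]<.92: continue
        k=abs((q-a[0])@nn)<2
        if best is None or k.sum()>best.sum(): best=k
    b=q[best];c=b.mean(0);nn=np.linalg.svd(b-c)[2][2];nn*=np.sign(nn[2])
    print("n",nn.round(3),"tilt",np.degrees(np.arccos(nn[2])),"uphill yaw",np.degrees(np.arctan2(-nn[1],-nn[0])),len(b))
    up=np.array([-nn[0],-nn[1],0]);up/=np.linalg.norm(up); X=up-nn*(up@nn);X/=np.linalg.norm(X);Y=np.cross(nn,X)
    # rect in plane coordinates of bed points
    uv=np.stack([(b-c)@X,(b-c)@Y],1).astype(np.float32);r=cv2.minAreaRect(uv);print("rect",r)
    np.savez(f"pl_{n}.npz",c=c,X=X,Y=Y,n=nn)
    h=(q-c)@nn;U=(q-c)@X;V=(q-c)@Y
    img=np.zeros((320,440,3),np.uint8)
    for uu,vv,hh in zip(U,V,h):
        cv2.circle(img,(int(220+uu*1.5),int(160-vv*1.5)),1,(255,255,255) if abs(hh)<2.5 else ((0,255,0) if 5<hh<12 else ((0,0,255) if hh>12 else (120,60,0))),-1)
    cv2.imwrite(f"pics/bed_{n}.png",cv2.resize(img,(800,582)))
    print("centre",c.round(1))
```

```text
top
table z 0.3770129015180146
head 50 75 769 58.8 ((433.72119140625, 273.8392333984375), (90.02481842041016, 45.08409118652344), 9.784893989562988)
head 3 70 1819 29.6 ((435.3282470703125, 262.1728820800781), (218.80606079101562, 159.61045837402344), 0.025558162480592728)
n [ 0.48  -0.141  0.866] tilt 30.016652672643758 uphill yaw 163.58611064451313 2454
rect ((-22.760894775390625, -1.0757179260253906), (263.2383728027344, 109.820556640625), 0.16487649083137512)
centre [496.5   6.3  92.8]
scene
table z -2.012794388280554
head 50 75 379 56.0 ((435.86700439453125, 272.556396484375), (91.42855072021484, 45.10186004638672), 8.411458015441895)
head 3 70 941 39.5 ((430.64404296875, 250.05616760253906), (127.85736846923828, 190.70806884765625), 86.8858642578125)
n [ 0.477 -0.142  0.867] tilt 29.8747280613706 uphill yaw 163.38534942811714 2102
rect ((1.3259963989257812, -2.7383995056152344), (225.04107666015625, 110.95414733886719), 0.3588811457157135)
centre [501.9   1.7  87.5]
```

```bash
cat >> h.py <<'E'
def toolR(theta_deg,tilt_deg=0):
    "tool x at yaw theta, pointing down; tilt: tool z = -(bed normal) for slope falling along theta"
    return R.from_euler('z',theta_deg,degrees=True)*R.from_euler('y',tilt_deg,degrees=True)*R.from_quat([1,0,0,0])
def plan(p,Rt):
    s=get_state();R0=R.from_quat(s["tcp_rot"])
    d=R0.inv().apply(np.array(p)-s["tool_pos"]);t=(R0.inv()*Rt).as_rotvec()
    print("t",s["clock"],"tcp",s["tool_pos"].round(1),"shift",d.round(1).tolist(),"turn",t.round(3).tolist(),"F",s["force"].round(1),"w",round(s["width"],1))
E
python3 - <<'E'
from h import *
plan([434,273,240],toolR(9))
E
```

```text
t 0.9 tcp [ 191.6 -515.6  205.5] shift [502.0, -654.7, -34.6] turn [0.0, 0.0, 0.199] F [-0.2 -0.3 -0.4] w 93.8
```

View pics/bed_scene.png

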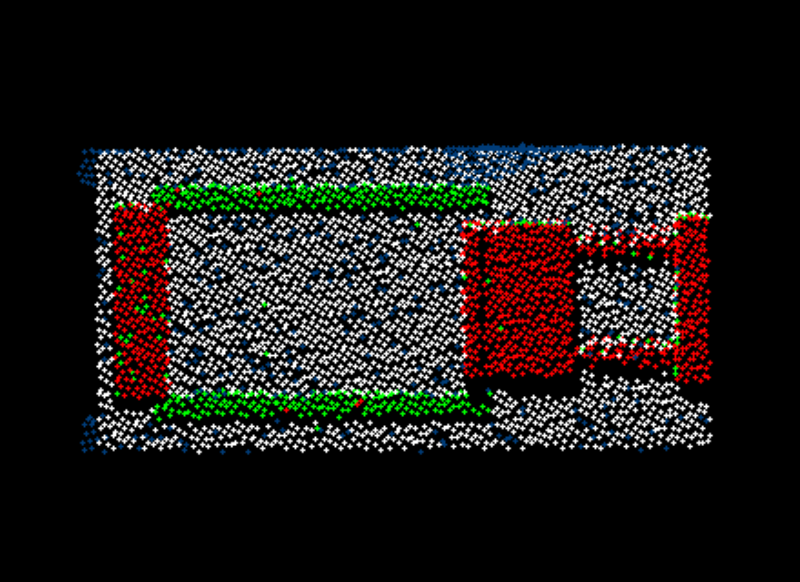

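View pics/bed_top.png

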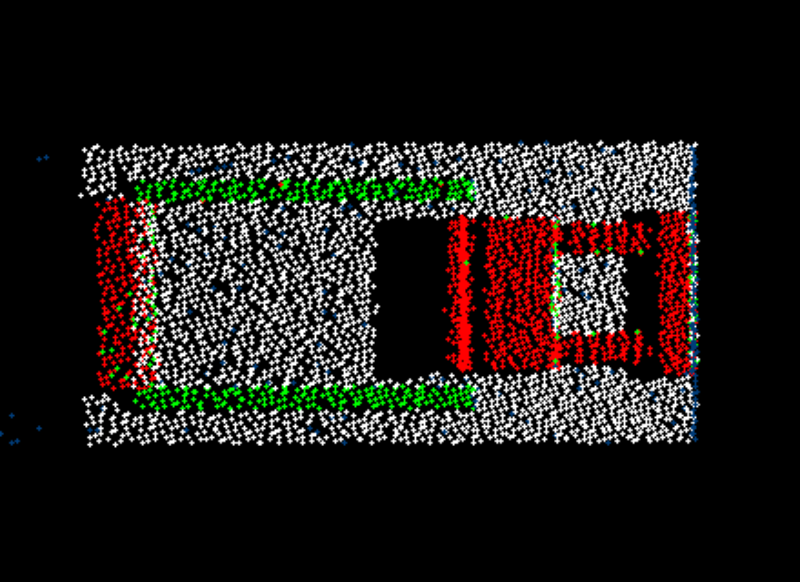

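```bash
python3 -m creep '[{"xyz":[0,0,-60],"turn":[0,0,0.199],"grip":94},{"xyz":[502,-655,-60],"turn":[0,0,0.199],"grip":94},{"xyz":[502,-655,-60],"turn":[0,0,0.199],"grip":94},{"xyz":[502,-655,-60],"turn":[0,0,0.199],"grip":94},{"xyz":[502,-655,-60],"turn":[0,0,0.199],"grip":94},{"xyz":[502,-655,-60],"turn":[0,0,0.199],"grip":94},{"xyz":[502,-655,-60],"turn":[0,0,0.199],"grip":94},{"xyz":[502,-655,-60],"turn":[0,0,0.199],"grip":94},{"xyz":[502,-655,-60],"turn":[0,0,0.199],"grip":94},{"xyz":[502,-655,-60],"turn":[0,0,0.199],"grip":94}]'
python3 - <<'E'
from h import *
for n,u,v in [("scene",-29,-3.3),("top",-34.6,-1)]:
    d=np.load(f"pl_{n}.npz");print(n,(d["c"]+u*d["X"]+v*d["Y"]).round(1))
plan([434,273,240],toolR(9))
E
```

```text
clock: 1.9
tool_pos: [323.8, -83.6, 261.3]
tcp_rot: [0.997, 0.078, 0.001, 0.001]
force: [2.3, 0.4, -0.3]
width: 94.3
scene [527.   -2.3  73.1]
top [525.5  -1.2  75.5]
t 1.9 tcp [323.8 -83.6 261.3] shift [164.2, -335.2, 21.2] turn [0.001, -0.002, -0.001] F [ 2.3  0.4 -0.3] w 94.3
```

```bash
python3 -m creep '[{"xyz":[164,-335,20],"turn":[0,0,0],"grip":94},{"xyz":[164,-335,20],"turn":[0,0,0],"grip":94},{"xyz":[164,-335,20],"turn":[0,0,0],"grip":94},{"xyz":[164,-335,20],"turn":[0,0,0],"grip":94},{"xyz":[164,-335,20],"turn":[0,0,0],"grip":94},{"xyz":[164,-335,20],"turn":[0,0,0],"grip":94},{"xyz":[164,-335,20],"turn":[0,0,0],"grip":94},{"xyz":[164,-335,20],"turn":[0,0,0],"grip":94},{"xyz":[164,-335,20],"turn":[0,0,0],"grip":94},{"xyz":[164,-335,20],"turn":[0,0,0],"grip":94}]'
python3 - <<'E'
from h import *
im=get_image("wrist");cv2.imwrite("pics/w1.png",im["pixels"])
P=cloud(im).reshape(-1,3);print("eye",im["eye"])
print("table",np.nanmedian(P[abs(P[:,2])<20][:,2]))
m=(abs(P[:,0]-435)<90)&(abs(P[:,1]-268)<60)
for lo,hi in [(45,75),(3,70),(3,10)]:
    q=P[m&(P[:,2]>lo)&(P[:,2]<hi)]
    if len(q)>5: print(lo,hi,len(q),np.median(q[:,2]).round(1),cv2.minAreaRect(q[:,:2].astype(np.float32)))
plan([434,273,240],toolR(9))
E
```

```text
clock: 2.9
tool_pos: [433.6, 272.7, 240.9]
tcp_rot: [0.997, 0.078, 0.0, 0.001]
force: [0.1, 0.0, 0.6]
width: 93.8
eye [516.5041773  286.21677988 420.75576962]
table 0.7314972102572028
45 75 3237 58.0 ((433.74322509765625, 273.401611328125), (89.98888397216797, 44.0203742980957), 9.35695743560791)
3 70 5191 56.3 ((438.0631103515625, 269.5969543457031), (110.4632339477539, 179.8773193359375), 85.36259460449219)
3 10 1574 6.6 ((438.0631103515625, 269.5969543457031), (110.4632339477539, 179.8773193359375), 85.36259460449219)
t 2.95 tcp [433.7 272.1 241.3] shift [0.5, -0.9, 1.3] turn [0.002, -0.001, -0.002] F [0.6 0.  0.3] w 94.1
```

View pics/w1.png

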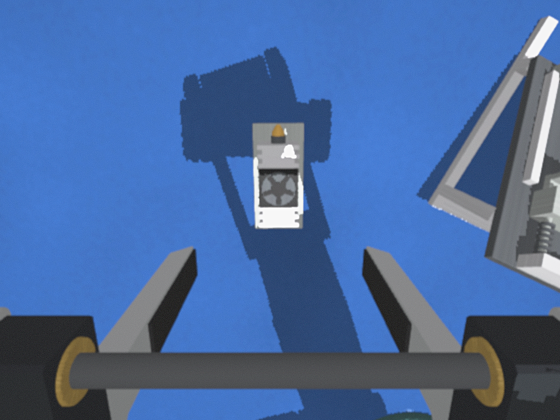

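The wrist picture shows the head centred at about (278,180), nozzle at (278,130), between the open fingers; the depth rectangle is 90 x 44 mm as given. Going down to the grasp.

```bash
python3 -m creep '[{"xyz":[0,-1,50],"turn":[0,0,-0.006],"grip":94},{"xyz":[0,-1,100],"turn":[0,0,-0.006],"grip":94},{"xyz":[0,-1,150],"turn":[0,0,-0.006],"grip":94},{"xyz":[0,-1,190],"turn":[0,0,-0.006],"grip":94},{"xyz":[0,-1,210],"turn":[0,0,-0.006],"grip":94},{"xyz":[0,-1,223],"turn":[0,0,-0.006],"grip":94},{"xyz":[0,-1,223],"turn":[0,0,-0.006],"grip":94}]'
python3 - <<'E'
from h import *
plan([433.7,273.4,18],toolR(9.36))
E
```

```text
clock: 3.65
tool_pos: [433.0, 271.2, 17.2]
tcp_rot: [0.997, 0.08, -0.0, 0.001]
force: [0.8, 0.8, 0.5]
width: 93.7
t 3.65 tcp [433.  271.2  17.2] shift [1.0, -2.0, -0.8] turn [0.003, 0.001, -0.003] F [0.8 0.8 0.5] w 93.7
```

```bash
python3 -m creep '[{"xyz":[0.5,-1,-1],"turn":[0,0,0],"grip":70},{"xyz":[0.5,-1,-1],"turn":[0,0,0],"grip":50},{"xyz":[0.5,-1,-1],"turn":[0,0,0],"grip":40},{"xyz":[0.5,-1,-1],"turn":[0,0,0],"grip":40},{"xyz":[0.5,-1,-1],"turn":[0,0,0],"grip":40},{"xyz":[0.5,-1,-1],"turn":[0,0,0],"grip":40},{"xyz":[0.5,-1,-1],"turn":[0,0,0],"grip":40}]' 40
python3 - <<'E'
from h import *
s=[get_state() for _ in range(1)][0]
plan([433.7,273.4,18],toolR(9.36))
E
```

```text
clock: 4.35
tool_pos: [433.3, 272.9, 18.4]
tcp_rot: [0.997, 0.08, -0.0, 0.001]
force: [-0.3, 1.7, -1.4]
width: 44.0
t 4.35 tcp [433.3 272.9  18.4] shift [0.4, -0.5, 0.4] turn [0.001, 0.001, -0.003] F [-0.3  1.7 -1.4] w 44.0
```

```bash
python3 -m creep '[{"xyz":[0,0,-20],"turn":[0,0,0],"grip":40},{"xyz":[0,0,-60],"turn":[0,0,0],"grip":40},{"xyz":[0,0,-110],"turn":[0,0,0],"grip":40},{"xyz":[0,0,-160],"turn":[0,0,0],"grip":40},{"xyz":[0,0,-200],"turn":[0,0,0],"grip":40},{"xyz":[0,0,-220],"turn":[0,0,0],"grip":40},{"xyz":[0,0,-220],"turn":[0,0,0],"grip":40},{"xyz":[0,0,-220],"turn":[0,0,0],"grip":40}]'
python3 - <<'E'
from h import *
im=get_image("wrist");cv2.imwrite("pics/w2.png",im["pixels"])
import numpy as np
np.savez("bed.npz",o=[526.2,-1.8,75.0],yaw=-16.5)
O=np.array([526.2,-1.8,75]);Rt=toolR(-16.5,30)
print("tool z",Rt.apply([0,0,1]),"tool x",Rt.apply([1,0,0]))
# head bed-frame target (-30,0,100): tool axes: bed x=-tool x, bed z=-tool z
p=O+Rt.apply([30,0,-(100+18.3)])
print(p);plan(p,Rt)
E
```

```text
clock: 5.15
tool_pos: [432.7, 272.8, 236.1]
tcp_rot: [0.997, 0.08, -0.002, 0.002]
force: [1.1, 0.3, -6.1]
width: 44.0
tool z [-0.47940987  0.14200767 -0.8660254 ] tool x [ 0.83036225 -0.2459645  -0.5       ]
[607.82505476 -25.97844275 162.45080527]
t 5.2 tcp [432.3 272.6 235. ] shift [126.2, 322.5, 72.8] turn [0.122, -0.509, 0.436] F [ 0.2 -0.2 -7. ] w 43.8
```

View pics/w2.png

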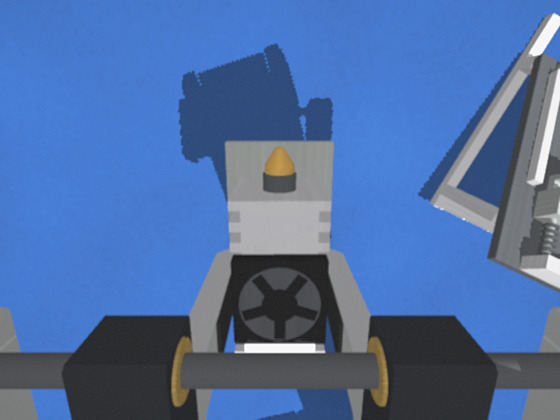

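```bash
python3 -m creep '[{"xyz":[20,30,-30],"turn":[0.024,-0.102,0.087],"grip":40},{"xyz":[40,70,-30],"turn":[0.049,-0.204,0.174],"grip":40},{"xyz":[60,110,-10],"turn":[0.073,-0.305,0.262],"grip":40},{"xyz":[80,150,0],"turn":[0.098,-0.407,0.349],"grip":40},{"xyz":[100,190,20],"turn":[0.122,-0.509,0.436],"grip":40},{"xyz":[120,230,40],"turn":[0.122,-0.509,0.436],"grip":40},{"xyz":[126,270,60],"turn":[0.122,-0.509,0.436],"grip":40},{"xyz":[126,300,73],"turn":[0.122,-0.509,0.436],"grip":40},{"xyz":[126,322,73],"turn":[0.122,-0.509,0.436],"grip":40},{"xyz":[126,322,73],"turn":[0.122,-0.509,0.436],"grip":40}]'
python3 - <<'E'
from h import *
O=np.array([526.2,-1.8,75]);Rt=toolR(-16.5,30)
p=O+Rt.apply([30,0,-(100+18.3)])
plan(p,Rt)
E
```

```text
clock: 6.2
tool_pos: [607.1, -29.2, 157.1]
tcp_rot: [0.955, -0.141, -0.259, -0.037]
force: [0.9, 1.1, -5.2]
width: 43.9
t 6.2 tcp [607.1 -29.2 157.1] shift [-2.9, -3.2, -4.5] turn [-0.0, 0.006, -0.006] F [ 0.9  1.1 -5.2] w 43.9
```

```bash
python3 -m creep '[{"xyz":[-3,-3,-4],"turn":[0,0.006,-0.006],"grip":40},{"xyz":[-3,-3,-4],"turn":[0,0.006,-0.006],"grip":40},{"xyz":[-3,-3,-4],"turn":[0,0.006,-0.006],"grip":40}]'
python3 - <<'E'
from h import *
O=np.array([526.2,-1.8,75]);Rt=toolR(-16.5,30)
p=O+Rt.apply([30,0,-(100+18.3)])
plan(p,Rt)
for n in ["wrist","scene","top"]:
    im=get_image(n);cv2.imwrite(f"pics/{n}3.png",im["pixels"])
    P=cloud(im)
    Xb=-Rt.apply([1,0,0]);Yb=Rt.apply([0,1,0]);Zb=-Rt.apply([0,0,1])
    q=(P.reshape(-1,3)-O);B=np.stack([q@Xb,q@Yb,q@Zb],1);np.save(f"B_{n}.npy",B)
    img=np.zeros((400,560,3),np.uint8)
    for x,y,h in B:
        if np.isnan(x) or abs(x-30)>130 or abs(y)>95: continue
        col=(255,255,255) if abs(h)<3 else ((0,255,0) if 5<h<12 else ((0,0,255) if 12<=h<60 else ((0,255,255) if 60<=h<180 else (90,50,0))))
        cv2.circle(img,(int(220+x*2),int(200-y*2)),1,col,-1)
    cv2.imwrite(f"pics/B3{n}.png",img)
    print(n,Yb)
E
```

```text
clock: 6.5
tool_pos: [607.4, -24.9, 161.8]
tcp_rot: [0.956, -0.138, -0.256, -0.037]
force: [-0.3, -0.0, -5.4]
width: 43.5
t 6.5 tcp [607.4 -24.9 161.8] shift [0.3, 0.9, -0.9] turn [0.0, -0.0, 0.002] F [-0.3 -0.  -5.4] w 43.5
wrist [-0.28401534 -0.95881973  0.        ]
scene [-0.28401534 -0.95881973  0.        ]
top [-0.28401534 -0.95881973  0.        ]
```

View pics/wrist3.png

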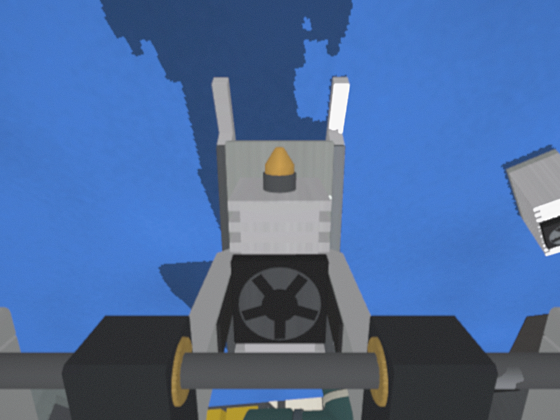

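View pics/scene3.png

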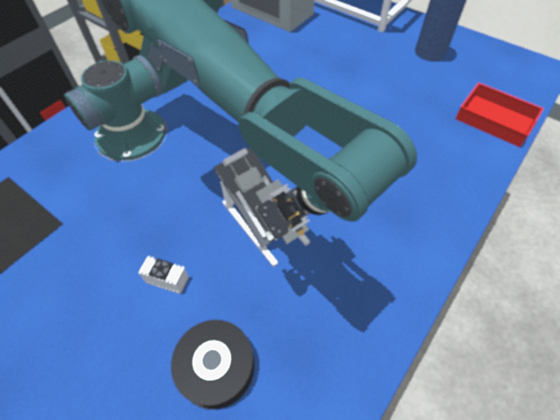

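View pics/B3wrist.png

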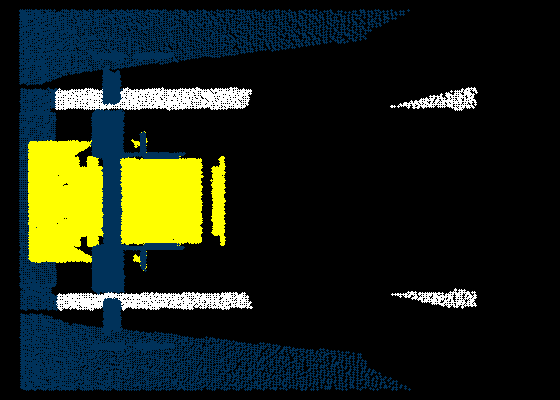

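View pics/B3scene.png

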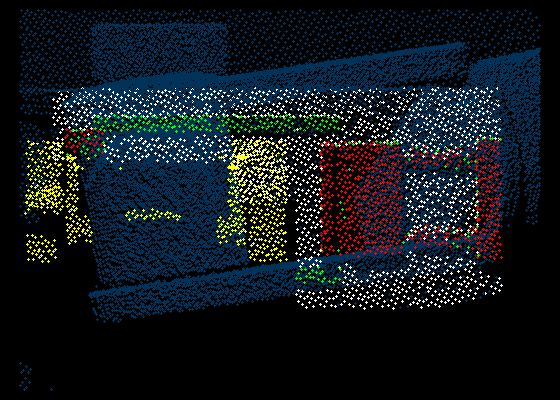

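Run:
```python
import numpy as np
B=np.load("B_wrist.npy");B=B[~np.isnan(B[:,0])]
for s in (1,-1):
    k=(B[:,1]*s>46)&(B[:,1]*s<54)&(abs(B[:,2])<5)&(B[:,0]>-80)&(B[:,0]<130)
    b=B[k];print("strip",s,np.median(b[:,2]).round(2),"slope",np.polyfit(b[:,0],b[:,2],1).round(4))
k=(abs(B[:,2])<5)&(abs(B[:,1])<70)
for x0,x1 in [(-75,-60),(-50,-30),(-20,0),(90,120)]:
    b=B[k&(B[:,0]>x0)&(B[:,0]<x1)];print(x0,"y edges",np.percentile(b[:,1],[.5,99.5]).round(1),b[:,0].min(),b[:,0].max())
k=(B[:,2]>90)&(B[:,2]<115)&(B[:,0]<-70)&(abs(B[:,1])<40)
b=B[k];print("tongue z",np.median(b[:,2]),np.percentile(b[:,0],[.5]),np.percentile(b[:,1],[.5,99.5]),"slope",np.polyfit(b[:,0],b[:,2],1).round(4))
e=[]
for x0 in range(-94,-76,3):
    c=b[(b[:,0]>x0)&(b[:,0]<x0+3)];e.append((x0,*np.percentile(c[:,1],[1,99]).round(1)))
print(e)
print("low end x bed",np.percentile(B[(abs(B[:,2])<4)&(abs(abs(B[:,1])-50)<4)][:,0],[.5]))
```

```text
strip 1 0.53 slope [-2.000e-04  5.471e-01]
strip -1 0.19 slope [-0.0002  0.192 ]
-75 y edges [-54.5  55.2] -74.95584910228509 -60.23578467965568
-50 y edges [-54.3  55.4] -49.99203746486989 -30.00210866742499
-20 y edges [-54.1  55.5] -19.97873950432506 -0.27504293125970575
90 y edges [-53.3  54.3] 90.22687195567771 119.92347254640336
tongue z 105.36140874816095 [-95.11031962] [-30.36056912  28.91586943] slope [6.700000e-02 1.112107e+02]
[(-94, np.float64(-30.1), np.float64(28.1)), (-91, np.float64(-30.1), np.float64(28.6)), (-88, np.float64(-29.9), np.float64(28.9)), (-85, np.float64(-30.0), np.float64(28.7)), (-82, np.float64(-30.5), np.float64(28.6)), (-79, np.float64(-30.0), np.float64(28.8))]
low end x bed [-155.32853322]
```

Run:
```python
import numpy as np
B=np.load("B_wrist.npy");B=B[~np.isnan(B[:,0])]
k=(B[:,2]>90)&(B[:,2]<115)&(B[:,0]<-76)&(abs(B[:,1])<27)&(abs(B[:,1])>12)
b=B[k]
for x in range(-96,-75,2):
    c=b[abs(b[:,0]-x)<1]
    if len(c): print(x,len(c),np.percentile(c[:,2],[10,50,90]).round(1))
k=(B[:,2]>145)&(B[:,2]<175)&(abs(B[:,1])<20)
b=B[k]
for x in range(-80,30,4):
    c=b[abs(b[:,0]-x)<2]
    if len(c): print("top",x,len(c),np.percentile(c[:,2],[10,50,90]).round(1))
```

```text
-96 35 [102.8 103.4 104.3]
-94 226 [103.8 105.2 106.1]
-92 181 [104.6 105.4 106.2]
-90 205 [104.5 105.3 106.1]
-88 208 [104.6 105.4 106.2]
-86 173 [104.5 105.4 106.2]
-84 211 [104.6 105.4 106. ]
-82 185 [104.6 105.4 106.2]
-80 188 [104.4 105.2 106. ]
-78 193 [104.6 105.4 106.1]
-76 82 [104.5 105.3 106.4]
top -76 763 [146.6 152.4 155.7]
top -72 830 [154.6 155.4 156.1]
top -68 700 [154.6 155.4 156.2]
top -64 863 [154.2 155.3 156.1]
top -60 690 [154.6 155.3 156.2]
top -56 795 [154.2 155.3 156.1]
top -52 1452 [154.9 157.5 163.1]
top -48 829 [162.6 163.4 164.2]
top -44 816 [162.7 163.7 164.7]
top -40 779 [163.  163.9 164.8]
top -36 755 [163.1 164.  164.9]
top -32 761 [163.2 164.1 165. ]
top -28 739 [163.4 164.3 165.1]
top -24 640 [163.2 164.1 164.9]
top -20 680 [163.  163.8 164.6]
top -16 646 [162.9 163.7 164.5]
top -12 610 [162.6 163.3 164.1]
top -8 60 [162.2 162.7 163.2]
top -4 178 [154.7 155.4 156.1]
top 0 539 [153.4 155.1 155.9]
top 4 10 [154.3 154.4 154.6]
```

```bash
python3 -m creep '[{"xyz":[0,1.4,20],"turn":[0,0,0],"grip":40},{"xyz":[0,1.4,45],"turn":[0,0,0],"grip":40},{"xyz":[0,1.4,65],"turn":[0,0,0],"grip":40},{"xyz":[0,1.4,75],"turn":[0,0,0],"grip":40},{"xyz":[0,1.4,78],"turn":[0,0,0],"grip":40},{"xyz":[0,1.4,78],"turn":[0,0,0],"grip":40},{"xyz":[0,1.4,78],"turn":[0,0,0],"grip":40}]'
cat >> h.py <<'E'
O=np.array([526.2,-1.8,75]);RT=toolR(-16.5,30)
def hb(x,y,z):
    s=get_state();d=s["tool_pos"]-O
    print("head in bed (nominal)",(-(d@RT.apply([1,0,0]))).round(1),(d@RT.apply([0,1,0])).round(1),(-(d@RT.apply([0,0,1]))-18.3).round(1),"F bed xyz",np.round([-(s["force"]@RT.apply([1,0,0])),s["force"]@RT.apply([0,1,0]),-(s["force"]@RT.apply([0,0,1]))],1))
    plan(O+RT.apply([-x,y,-(z+18.3)]),RT)
E
python3 -c "
from h import *
hb(16,.6,20)"
```

```text
clock: 7.35
tool_pos: [570.7, -15.7, 95.9]
tcp_rot: [0.957, -0.138, -0.254, -0.037]
force: [0.7, -0.0, -5.4]
width: 44.0
head in bed (nominal) -30.0 0.7 23.1 F bed xyz [-3.3 -0.2 -4.3]
t 7.35 tcp [570.7 -15.7  95.9] shift [-46.0, -0.2, 2.9] turn [-0.0, -0.004, 0.002] F [ 0.7 -0.  -5.4] w 44.0
```

```bash
python3 -m creep '[{"xyz":[-8,0,2],"turn":[0,-0.002,0],"grip":40},{"xyz":[-14,0,2],"turn":[0,-0.002,0],"grip":40},{"xyz":[-18,0,2],"turn":[0,-0.002,0],"grip":40},{"xyz":[-22,0,2],"turn":[0,-0.002,0],"grip":40},{"xyz":[-26,0,2],"turn":[0,-0.002,0],"grip":40},{"xyz":[-30,0,2],"turn":[0,-0.002,0],"grip":40},{"xyz":[-34,0,2],"turn":[0,-0.002,0],"grip":40},{"xyz":[-34,0,2],"turn":[0,-0.002,0],"grip":40}]'
python3 -c "
from h import *
hb(16,.6,20)
im=get_image('scene');cv2.imwrite('pics/s4.png',cv2.resize(im['pixels'][120:270,190:390],(800,600),interpolation=2))"
```

```text
clock: 8.15
tool_pos: [542.0, -7.3, 111.3]
tcp_rot: [0.957, -0.138, -0.254, -0.037]
force: [5.8, -2.2, -6.6]
width: 43.7
head in bed (nominal) 3.6 0.7 21.5 F bed xyz [-8.7  0.4 -2.6]
t 8.15 tcp [542.   -7.3 111.3] shift [-12.4, -0.2, 1.4] turn [-0.0, -0.005, 0.002] F [ 5.8 -2.2 -6.6] w 43.7
```

View pics/s4.png

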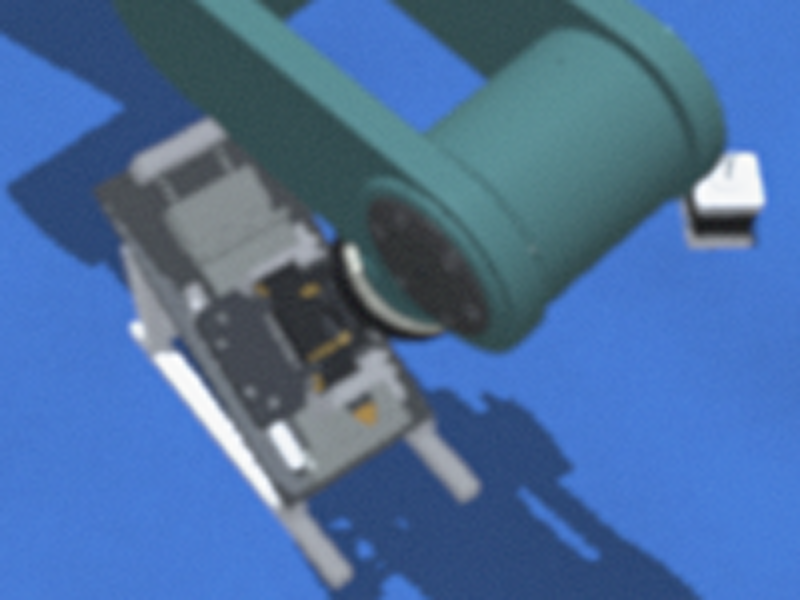

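The head's plate (its lower end at about (350,460)) is pushing the gate at (235,235) back; the force agrees with about 16 mm of travel. Continuing to x = 16.

```bash
python3 -m creep '[{"xyz":[-4,0,0],"turn":[0,-0.004,0],"grip":40},{"xyz":[-8,0,0],"turn":[0,-0.004,0],"grip":40},{"xyz":[-12,0,0],"turn":[0,-0.004,0],"grip":40},{"xyz":[-12,0,0],"turn":[0,-0.004,0],"grip":40},{"xyz":[-12,0,0],"turn":[0,-0.004,0],"grip":40}]'
python3 - <<'E'
from h import *
hb(16,.6,8)
im=get_image("wrist");cv2.imwrite("pics/w5.png",im["pixels"])
q=cloud(im).reshape(-1,3)-O;B=np.stack([-(q@RT.apply([1,0,0])),q@RT.apply([0,1,0]),-(q@RT.apply([0,0,1]))],1);B=B[~np.isnan(B[:,0])]
for lab,m in [("tongue",(abs(B[:,1])<27)&(abs(B[:,1])>12)&(B[:,2]>12)&(B[:,2]<35)&(B[:,0]<-30)),("hook",(abs(B[:,1])<30)&(B[:,2]>8)&(B[:,2]<16)&(B[:,0]<-45)),("bed",(abs(B[:,1]-.6)>46)&(abs(B[:,1]-.6)<53)&(abs(B[:,2])<4)&(B[:,0]<0)&(B[:,0]>-80)),("top",(abs(B[:,1])<18)&(B[:,2]>70)&(B[:,2]<79)&(B[:,0]<-12)&(B[:,0]>-28))]:
    b=B[m]
    if len(b)>10: print(lab,len(b),"x",np.percentile(b[:,0],[1,99]).round(1),"y",np.percentile(b[:,1],[1,99]).round(1),"z",np.median(b[:,2]).round(2),"slope",np.polyfit(b[:,0],b[:,2],1)[0].round(3))
E
```

```text
clock: 8.7
tool_pos: [533.1, -4.7, 116.4]
tcp_rot: [0.956, -0.138, -0.255, -0.037]
force: [6.8, -1.5, -7.8]
width: 43.9
head in bed (nominal) 14.3 0.8 21.3 F bed xyz [-9.9 -0.5 -3.3]
t 8.7 tcp [533.1  -4.7 116.4] shift [-1.8, -0.2, 13.3] turn [-0.001, -0.003, 0.001] F [ 6.8 -1.5 -7.8] w 43.9
tongue 4036 x [-75. -31.] y [-26.7  26.6] z 26.62 slope 0.452
hook 3822 x [-75.1 -55.2] y [-29.4  29.4] z 14.36 slope 0.002
bed 2807 x [-79.4  -1. ] y [-52.2  53.4] z 0.36 slope -0.001
top 2781 x [-27.9 -12.1] y [-17.4  17.6] z 77.73 slope -0.009
```

View pics/w5.png

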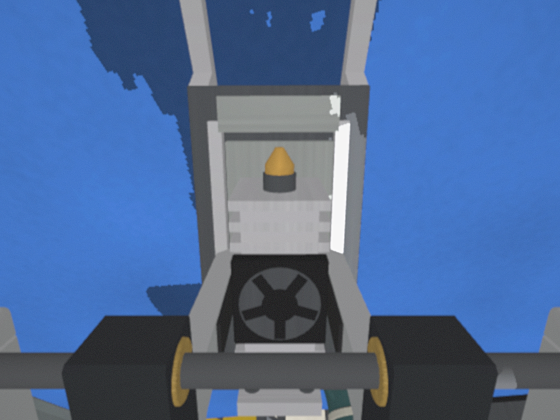

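```bash
python3 -m creep '[{"xyz":[-0.5,0,4],"turn":[0,-0.003,0],"grip":40},{"xyz":[-0.5,0,8],"turn":[0,-0.003,0],"grip":40},{"xyz":[-0.5,0,12],"turn":[0,-0.003,0],"grip":40},{"xyz":[-0.5,0,14],"turn":[0,-0.003,0],"grip":40},{"xyz":[-0.5,0,16],"turn":[0,-0.003,0],"grip":40},{"xyz":[-0.5,0,18],"turn":[0,-0.003,0],"grip":40},{"xyz":[-0.5,0,18],"turn":[0,-0.003,0],"grip":40}]'
python3 - <<'E'
from h import *
hb(15,.6,.5)
im=get_image("wrist");cv2.imwrite("pics/w6.png",im["pixels"])
q=cloud(im).reshape(-1,3)-O;B=np.stack([-(q@RT.apply([1,0,0])),q@RT.apply([0,1,0]),-(q@RT.apply([0,0,1]))],1);B=B[~np.isnan(B[:,0])]
b=B[(abs(B[:,1])<27)&(abs(B[:,1])>12)&(B[:,2]>4)&(B[:,2]<12)&(B[:,0]<-31)&(B[:,0]>-50)]
print("tongue",len(b),np.percentile(b[:,0],[1,99]),np.median(b[:,2]),np.polyfit(b[:,0],b[:,2],1)[0])
E
```

```text
clock: 9.45
tool_pos: [525.4, -2.5, 100.9]
tcp_rot: [0.956, -0.138, -0.254, -0.037]
force: [6.5, -1.8, -7.2]
width: 43.7
head in bed (nominal) 13.5 0.9 3.8 F bed xyz [-9.5 -0.1 -2.9]
t 9.45 tcp [525.4  -2.5 100.9] shift [-1.5, -0.3, 3.3] turn [-0.001, -0.003, 0.001] F [ 6.5 -1.8 -7.2] w 43.7
tongue 1791 [-49.94967969 -31.63472104] 10.337927541175183 -0.001822932117000733
```

View pics/w6.png

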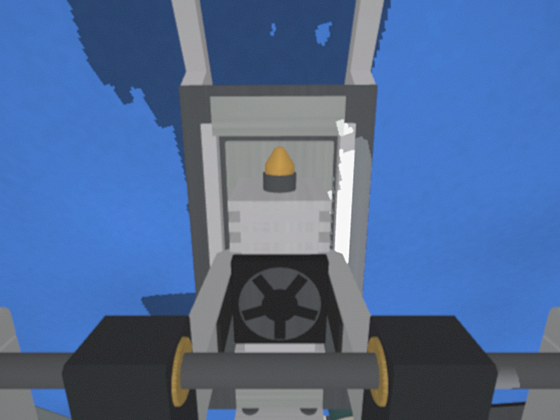

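The plate now lies between the guides, clear of the hook lip (lip edge at row ~135, plate end at ~140), about 4 mm above the bed. Lowering the rest in small steps.

```bash
python3 -m creep '[{"xyz":[0,0,1],"turn":[0,-0.003,0],"grip":40},{"xyz":[0,0,2],"turn":[0,-0.003,0],"grip":40},{"xyz":[0,0,2.7],"turn":[0,-0.003,0],"grip":40},{"xyz":[0,0,3.2],"turn":[0,-0.003,0],"grip":40},{"xyz":[0,0,3.2],"turn":[0,-0.003,0],"grip":40}]'
python3 - <<'E'
from h import *
hb(1,.6,.5)
E
```

```text
clock: 10.0
tool_pos: [523.9, -2.0, 98.1]
tcp_rot: [0.956, -0.138, -0.256, -0.038]
force: [4.4, -1.4, -5.7]
width: 43.8
head in bed (nominal) 13.4 0.8 0.6 F bed xyz [-6.8  0.1 -2.6]
t 10.0 tcp [523.9  -2.   98.1] shift [12.4, -0.2, 0.1] turn [-0.001, -0.001, 0.001] F [ 4.4 -1.4 -5.7] w 43.8
```

```bash
python3 -m creep '[{"xyz":[3,0,0.3],"turn":[0,0,0],"grip":40},{"xyz":[6,0,0.3],"turn":[0,0,0],"grip":40},{"xyz":[8,0,0.3],"turn":[0,0,0],"grip":40},{"xyz":[10,0,0.3],"turn":[0,0,0],"grip":40},{"xyz":[11,0,0.3],"turn":[0,0,0],"grip":40},{"xyz":[11,0,0.3],"turn":[0,0,0],"grip":40}]'
python3 - <<'E'
from h import *
hb(1,.6,.0)
im=get_image("wrist");cv2.imwrite("pics/w7.png",im["pixels"])
im=get_image('scene');cv2.imwrite('pics/s7.png',cv2.resize(im['pixels'][120:270,190:390],(800,600),interpolation=2))
E
```

```text
clock: 10.6
tool_pos: [532.9, -4.7, 92.3]
tcp_rot: [0.956, -0.138, -0.256, -0.038]
force: [5.0, 0.2, -4.7]
width: 43.6
head in bed (nominal) 2.4 0.9 0.3 F bed xyz [-6.4 -1.6 -1.7]
t 10.6 tcp [532.9  -4.7  92.3] shift [1.4, -0.3, 0.3] turn [-0.001, -0.0, 0.001] F [ 5.   0.2 -4.7] w 43.6
```

View pics/w7.png

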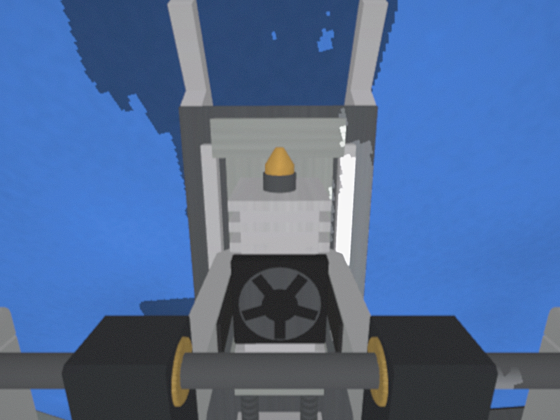

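View pics/s7.png

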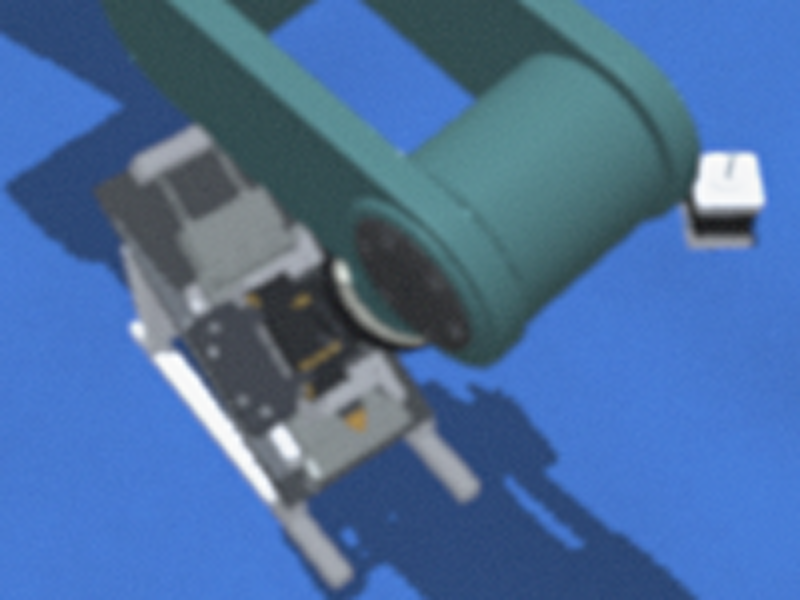

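The tongue is under the hook lip (lip now covers its end at row ~155), and the gate has closed over the upper end. Moving the last millimetre and releasing.

```bash
python3 -m creep '[{"xyz":[1.2,-0.2,0.3],"turn":[0,0,0],"grip":40},{"xyz":[1.2,-0.2,0.4],"turn":[0,0,0],"grip":40},{"xyz":[1.2,-0.2,0.4],"turn":[0,0,0],"grip":50},{"xyz":[1.2,-0.2,0.4],"turn":[0,0,0],"grip":60},{"xyz":[1.2,-0.2,0.4],"turn":[0,0,0],"grip":70},{"xyz":[1.2,-0.2,0.4],"turn":[0,0,0],"grip":70},{"xyz":[1.2,-0.2,0.4],"turn":[0,0,0],"grip":70}]'
python3 - <<'E'
from h import *
hb(1,.6,100)
E
```

```text
clock: 11.4
tool_pos: [533.6, -4.6, 91.5]
tcp_rot: [0.956, -0.138, -0.256, -0.038]
force: [0.1, 0.4, -0.4]
width: 70.2
head in bed (nominal) 1.4 0.6 -0.0 F bed xyz [-0.2 -0.5 -0.3]
t 11.4 tcp [533.6  -4.6  91.5] shift [0.4, -0.1, -100.0] turn [-0.001, -0.0, 0.001] F [ 0.1  0.4 -0.4] w 70.2
```

```bash
python3 -m creep '[{"xyz":[0,0,-10],"turn":[0,0,0],"grip":75},{"xyz":[0,0,-40],"turn":[0,0,0],"grip":80},{"xyz":[0,0,-80],"turn":[0,0,0],"grip":80},{"xyz":[0,0,-130],"turn":[0,0,0],"grip":80},{"xyz":[0,0,-130],"turn":[0,0,0],"grip":80},{"xyz":[0,0,-130],"turn":[0,0,0],"grip":80}]'
python3 - <<'E'
from h import *
hb(1,.6,100)
for n in ["wrist","scene"]:
    im=get_image(n);cv2.imwrite(f"pics/{n}8.png",im["pixels"])
    if n=="scene":cv2.imwrite('pics/s8.png',cv2.resize(im['pixels'][120:270,190:390],(800,600),interpolation=2))
    q=cloud(im).reshape(-1,3)-O;B=np.stack([-(q@RT.apply([1,0,0])),q@RT.apply([0,1,0]),-(q@RT.apply([0,0,1]))],1);B=B[~np.isnan(B[:,0])]
    M=abs(B[:,0])<160
    def rep(l,m):
        b=B[m]
        if len(b)>10:print(n,l,len(b),"x",np.percentile(b[:,0],[1,99]).round(1),"y",np.percentile(b[:,1],[1,99]).round(1),"z",np.median(b[:,2]).round(1),"sl x,y",np.linalg.lstsq(np.c_[b[:,:2],np.ones(len(b))],b[:,2],rcond=None)[0][:2].round(3))
    rep("blocktop",(abs(B[:,2]-56)<2.5)&(abs(B[:,1])<35)&(abs(B[:,0])<60))
    rep("fan",(abs(B[:,2]-64)<2.5)&(abs(B[:,1])<35)&(abs(B[:,0])<60))
    rep("hook",(abs(B[:,2]-14)<2)&(abs(B[:,1])<32)&(B[:,0]<-50)&(B[:,0]>-90))
    rep("bedstrip",(abs(B[:,2])<3)&(abs(abs(B[:,1]-.6)-49)<3)&(B[:,0]>-80)&(B[:,0]<0))
    rep("tongue lo",(abs(B[:,2]-6)<2.5)&(abs(B[:,1])<28)&(B[:,0]<-46)&(B[:,0]>-60))
    rep("gate face/top",(abs(B[:,2]-38)<4)&(abs(B[:,1])<35)&(B[:,0]>46)&(B[:,0]<110))
    cv2.imwrite
    for t in ["gate_plate","nozzle","hook"]:
        for d in place_of(t,im)[:1]:
            u,v=d["location"][0]*560,d["location"][1]*420;p=w(im,u,v)-O
            print(t,round(d["score"],2),round(u),round(v),np.round([-(p@RT.apply([1,0,0])),p@RT.apply([0,1,0]),-(p@RT.apply([0,0,1]))],1))
E
```

```text
clock: 12.0
tool_pos: [597.1, -23.6, 205.5]
tcp_rot: [0.957, -0.138, -0.254, -0.038]
force: [-0.5, -0.1, -0.5]
width: 80.0
head in bed (nominal) 1.0 0.7 131.8 F bed xyz [ 0.1  0.2 -0.7]
t 12.0 tcp [597.1 -23.6 205.5] shift [-0.1, -0.1, 31.8] turn [-0.001, -0.004, 0.001] F [-0.5 -0.1 -0.5] w 80.0
wrist blocktop 2587 x [-43.1  45.9] y [-20.5  22.8] z 56.4 sl x,y [-0.001  0.004]
wrist fan 2570 x [-19.3  22.5] y [-19.4  21.6] z 64.8 sl x,y [0.005 0.003]
wrist hook 1570 x [-75. -55.] y [-31.4  31.5] z 14.3 sl x,y [0.002 0.003]
wrist bedstrip 1074 x [-79.1  -0.8] y [-51.3  52.4] z 0.4 sl x,y [0.    0.003]
wrist tongue lo 407 x [-54.4 -46.1] y [-27.2  27.3] z 6.4 sl x,y [-0.002  0.001]
wrist gate face/top 290 x [52.6 58.4] y [-26.8  28.2] z 41.1 sl x,y [0.334 0.005]
gate_plate 0.77 279 255 [39.6  0.7 55.7]
nozzle 0.77 280 129 [-63.8   1.4  14.8]
hook 0.6 280 140 [-56.5   1.4  40.7]
scene blocktop 12 x [-45.4 -42.7] y [-17.4  19.7] z 54.9 sl x,y [0.243 0.007]
scene hook 145 x [-77.1 -57.4] y [-30.3  30.9] z 13.5 sl x,y [0.022 0.005]
scene bedstrip 90 x [-79.1  -3.1] y [-51.   52.2] z -0.9 sl x,y [0.004 0.005]
scene tongue lo 52 x [-57.3 -47.3] y [-27.2  26.6] z 5.4 sl x,y [0.025 0.012]
scene gate face/top 62 x [50.5 56.5] y [-26.3  28.2] z 39.3 sl x,y [0.017 0.002]
gate_plate 0.73 256 188 [ 29.7  81.1 285.6]
nozzle 0.87 281 224 [-58.3  -2.8  37.3]
hook 0.58 278 223 [-52.6   2.7  38.6]
```

View pics/wrist8.png

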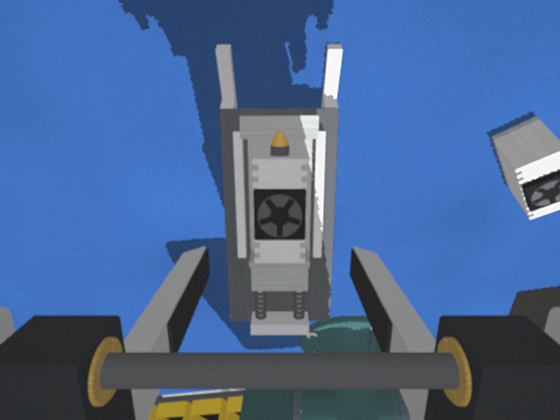

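View pics/s8.png

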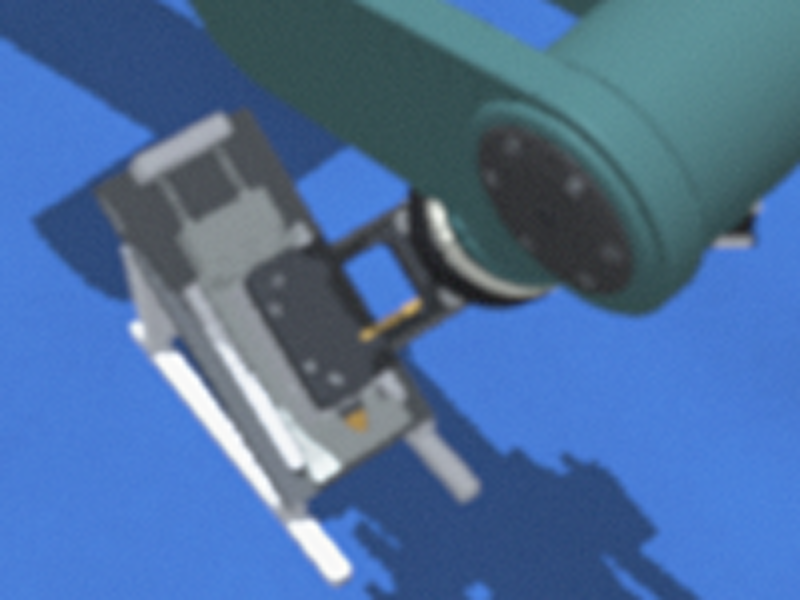

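```bash
python3 -c "
from rig import *
print(job_done()); s=get_state(); print(s['clock'],s['force'],s['width'])"
```

```text
the job is handed in; nothing more can be done
None
the job is handed in; nothing more can be done
```

The print head is in the cradle, nozzle downhill, with its lower tongue under the hook and the gate closed over its upper tongue. I handed the job in at about 12 s, and no verdict was reported.

**What I did:** I gripped the head across its 44 mm block and held it parallel to the bed. I pushed the gate back about 27 mm with the end of the plate, working from the gripper position and the rising force. I then lowered the plate between the guides, slid it under the hook, opened the gripper and backed off about 130 mm.

**Last checks, from the wrist camera's depth:**
- **Along the bed:** the head is about 0.4 mm from where it belongs.
- **Across the bed:** it is about 0.5 mm off.
- **Height:** the block top is 56.0 mm above the bed, which matches the head lying on the bed.
- **Flatness:** the slope is within 0.005 rad.
- **Gate:** its face is about 52 mm along the bed, so shut to within about 1 mm.
- **Robot:** it was clear of everything, with no outside force beyond noise. The highest force reading I saw on the way was about 10 N.

**Disagreements:** the scene camera read heights about 1–2 mm lower than the other two cameras, which is about its calibration limit. After release, several network points came out wrong on both cameras, mainly the gate plate and the hook, so I relied on the depth measurements instead. I did not re-measure the spare block, spool or motor, but nothing went near them.

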